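# Seat the keyed specimen insert in the microscope stage and lock it

### The arm

A 6-joint arm with a two-finger parallel gripper is mounted at the origin on the work surface. World frame = base frame: x ahead of the robot, y to its left, z up, the work surface at z = 0. Lengths are in m, angles in degrees, forces in N, time in s.
With the tool pointing down it reaches from about 0.275 to 0.85 m from the base axis. Payload 19 kg.
Tool frame: the origin (TCP) lies on the centre line of the jaws, within the pads' length; the fingertips stand 19 mm ahead of it and the grasp point (between the pads) is the TCP (nose_length is the distance from the TCP to the fingertips, in m); z points along the fingers, y is the line along which they close (so a half turn about z gives the same grasp; the last joint's range is limited). The gripper opens to 85 mm and grips with 20 to 120 N. Pads are 22 mm wide; open, the fingers measure 114 mm over their backs; the gripper's body (76 mm by 85 mm) begins 54 mm behind the grasp point. The pads swing forward as they close: fully open they stand 13 mm farther back than shut.
Start: joints at [-84.11, 8.623, 82.357, -0, 89.026, -7.678], TCP at [0.135, -0.559, 0.25] pointing down, gripper open.
Joint ranges: [-160.23, 160.23], [-39.13, 120.54], [6.94, 153.29], [-79.49, 259.48], [9.18, 160.14], [-161.06, 161.06]. Speed limits (degrees/s): [108.29, 108.29, 127.2, 172.46, 172.46, 172.46].

### API

Orientations are given as [roll, pitch, yaw] about the fixed x, y, z axes, in that order (R = Rz(yaw) Ry(pitch) Rx(roll)).
In Python, from rig import get_state, snapshot, sign_off, nose_length gives the robot as it stands. The module is installed in compiled form; this text tells all that it offers.
- The arm moves only by the tool servo_tool, never from a script. Its argument "targets" is a list of rows, each a list of 6 numbers: the shift along the tool's x, y, z in cm, then the turn, a rotation vector about the tool's x, y, z in rad. A call has 1 to 12 rows; each row shifts and turns the commanded pose from where the row before left it, along the tool's axes as they then stand; what a row does not reach is not made up. A row lasts 1/8 s, in which the tool goes at most 62.5 mm and 10.7 degrees, less where a joint would pass 70% of its speed; a pose out of reach is approached as far as the arm can. A call is refused whole if a number of a shift passes 6.25 or a number of a turn 0.188, either way. A call with a gripper value outside its range is refused whole. "gripper" is the closure in counts, from 0 (fully open) to 255 (shut), set as the call begins (left out, the last holds). The fingers move at their own pace and stop on an object; "squeeze" is the grip in N (left out, the last holds). Time passes only in rows, so rows that do not move let the fingers close. It gives the time, the measured TCP pose, the force, the opening and the grip force at its end, in the units of the state.
- get_state(): the state, without advancing time (a new reading comes with each control period).
- snapshot(name): name is "scene" or "top" or "wrist"; returns a dict with "color" (480x640x3 uint8, blue, green, red), "depth" (480x640 float32, m along the optical axis (not along the pixel's ray), 0 where there is no reading), "fx", "fy", "cx", "cy" (pixels), "world_to_cam" (4x4, takes a point from world to camera coordinates). Camera axes: x right, y down, z forward; pixel columns grow to the right and rows downward; lengths in m; the calibration is good to about 2 mm. The wrist camera is an equidistant fisheye: a pixel r from the principal point sees the ray r / f radians off the axis. A picture is of the moment at which its call begins.
- sign_off(): hands the job in; it is judged then, once.
The state is a dict: "time_s": time; "joint_pos": joint angles; "qd": joint speeds; "tau": joint torques, N m; "tcp_pos": TCP position; "tool_rot": TCP orientation; "wrist_force": force on the tool from outside, world axes, zero at the start; "wrist_torque": the same for the moment, N m; "grip_width": opening from 0.0 (shut) to 1.0 (fully open); "gripper_force": force on a finger pad.
Only numpy, scipy, OpenCV 4.12 (cv2) and the standard library are available. Lean on these libraries where they do the work, as an engineer would, in place of code of your own. Each camera call takes 0.05 s, during which the arm holds its last target. There are 200 camera calls.

### The job

Draw the red-gripped locking bolt of the black specimen stage right back, turn the insert with the orange grip so that its outline matches the stage's one-way pocket, and seat it fully home, flush with the stage top. Then slide the bolt fully home over the insert's edge and let go. Leave the blue-gripped mirror-image insert, the lens mount, the steel post and the wooden lens case where they are.

Things in the scene. Friction and masses are not known exactly. Their poses are not given: they have to be found in the camera images.
- stage: Black stage fixed to the table, flat top 40 mm high; place and yaw vary. Origin on the table below the pocket's centre; z up. Top: x -75 to 75, y -60 to 105 mm. A micrometer barrel (18 mm thick, 13 mm high) sticks out of the +x side to x 105 mm at y 20. The bolt lies at x 0 on the +y part of the top, between two rails (inner faces x -15.5 and 15.5, y 53 to 103, 46 mm high).
- pocket (a point): Centre of the grey pocket floor, 30 mm above the table; axes as the stage's. Pocket 10 mm deep with a bright 45 degree lead-in: a 104 (x) by 74 (y) mm rectangle, its (+x, -y) corner filled by the key block. 2 mm of play all round. A seated insert has its origin here, its x and y axes along these (same sense), its top flush.
- key (a point): Corner of the key block that points into the pocket, at the stage top (40 mm high), 16 mm in x and -11 mm in y from the pocket's centre. The block fills the pocket from here to larger x and smaller y.
- bolt (a joint): Steel bolt sliding along the stage's y, in m: 0 = fully home (tongue, 24 mm wide, reaches y 23 mm, 14 mm over the pocket); 0.030 = fully back (tongue end at y 53 mm, clear). Starts home or up to 8 mm back, stays where left, about 1.5 N moves it. Tongue underside 42 mm above the table: 2 mm over a seated insert; it strikes one that is not down.
- bolt_grip (a point): Middle of the top of the bolt's red grip block, 77 mm above the table; moves with the bolt: stage x 0, y 58 mm + bolt value. The block is 14 mm (x) by 16 mm (y), 30 mm tall, standing on the bolt's flat top 47 mm above the table. Axes as the stage's.
- insert: Loose dark grey insert, orange grip, about 0.16 kg, lying flat at any yaw. Plate 10 mm thick: a 100 (x) by 70 (y) mm rectangle whose (+x, -y) corner is missing (x over 14 mm with y below -9 mm). Origin at the underside, centre of the full rectangle; z up. The grip block stands over the origin: 20 by 20 mm, 10 to 40 mm above the underside, free on all sides.
- other_insert: Mirror-image insert with a blue grip, otherwise the same as the orange one (its missing corner is at +x, +y). It does not fit; leave it where it lies. It and the orange one swap places.
- lens_mount: Loose small lens mount, black round foot 52 mm, 84 mm tall, origin under its foot. Leave alone.
- post: Loose steel pillar standing upright, 25 mm thick, 75 mm tall, origin under its foot. Leave alone.
- lens_case: Loose dark wooden lens case, 100 by 70 by 35 mm, origin at its underside. Leave alone.
Mind the look-alikes: they are no part of the job. What is shaped like the insert but pink or turquoise is not meant. What is shaped like the stage but yellow is not meant.

How it is judged (in metres and radians):
On the way, in this order (a step that is already met when the one before it is completed fails the run):
1. the bolt is drawn back clear of the pocket while the insert is not yet in it (value of joint bolt above 0.02 m and horizontal distance between insert and pocket above 0.05 m), for 0.1 s.
2. the orange insert sits fully down in the pocket (horizontal distance between insert and pocket below 0.004 m and z of insert in the frame of pocket between -0.003 and 0.0018 m and angle between the x axis of insert and the x axis of pocket, either way round below 0.08 rad and angle between insert's own z axis and vertical below 0.04 rad), for 0.1 s.
At the end, for the whole second after the job is handed in: The orange insert lies in the pocket within 4 mm of its centre and 0.08 rad of its direction, its underside within 1.8 mm of the pocket floor, level within 0.04 rad and at rest, and the bolt is home over it to within 3 mm, all released (all of step 2 and value of joint bolt below 0.003 m and linear speed of insert below 0.01 m/s); the robot touches nothing.
It fails at once if the blue-gripped insert is moved by more than 25 mm (distance of other_insert from where it was at the start of the episode above 0.025 m).
It fails at once if another loose thing (lens mount, post, lens case) is moved by more than 25 mm (distance of any of lens_mount, post, lens_case from where it was at the start of the episode above 0.025 m).
It also fails if it takes over 61 s, if anything falls off the work surface, if the arm or the gripper's body presses on something with over 40 N, if the wrist force passes 120 N, or if a joint passes its speed limit or range.

## Working session

There is one attempt and no reset: what is moved stays moved. The work goes in short steps, Python scripts to look and compute and a tool call to move; the robot and the scene stay as the last step left them, time stands still between calls to the robot, and variables do not carry over. Pictures are saved under pics/ and viewed, at most 10 in all, crops included, and the job is handed in when it is done.

Besides the shell and the picture viewer there is one more tool, called after "Emit:" by a JSON object that holds its "api" and its "payload". servo_tool: Moves the arm, as the interface text tells. Its arguments: {"type":"object","properties":{"targets":{"type":"array","items":{"type":"array","items":{"type":"number"}}},"gripper":{"type":"number"},"squeeze":{"type":"number"}},"required":["targets"]}

```bash
mkdir -p pics
cat > h.py <<'E'
import numpy as np,cv2
from rig import get_state,snapshot,sign_off,nose_length
def world(s):
    d=s["depth"];v,u=np.mgrid[:480,:640]
    P=np.stack([(u-s["cx"])/s["fx"]*d,(v-s["cy"])/s["fy"]*d,d,np.ones_like(d)],-1)
    return (P@np.linalg.inv(s["world_to_cam"]).T)[...,:3]
def ray(s,uv,z):
    T=np.linalg.inv(s["world_to_cam"]);uv=np.atleast_2d(uv).astype(float)
    r=np.c_[(uv[:,0]-s["cx"])/s["fx"],(uv[:,1]-s["cy"])/s["fy"],np.ones(len(uv))]@T[:3,:3].T
    o=T[:3,3];return o+r*((z-o[2])/r[:,2])[:,None]
E
python3 - <<'E'
from h import *
import pickle
S={n:snapshot(n) for n in("top","scene")}
pickle.dump(S,open("s0.pkl","wb"))
for n in S: cv2.imwrite(f"pics/{n}0.png",S[n]["color"]);print(n,np.linalg.inv(S[n]["world_to_cam"])[:3].round(3))
print(get_state(),nose_length)
E
```

```text
top [[ 0.022 -0.984  0.177  0.26 ]
 [-1.    -0.023 -0.005 -0.011]
 [ 0.009 -0.177 -0.984  1.306]]
scene [[ 0.882  0.285 -0.375  0.975]
 [ 0.471 -0.533  0.703 -0.971]
 [ 0.    -0.797 -0.604  0.9  ]]
{'time_s': 0.1, 'joint_pos': array([-8.41093479e+01,  8.64828156e+00,  8.23876025e+01, -4.69528063e-04,
        8.90247360e+01, -7.67623266e+00]), 'qd': array([-0.06821797, -0.07318303, -0.10854019,  0.05992507, -0.03884435,
       -0.01141879]), 'tau': array([ 5.14438303e-03, -7.14372540e+01, -5.71793997e+01,  4.53765938e-05,
        6.93335751e-03, -6.08615528e-05]), 'tcp_pos': array([ 0.1348565 , -0.55877174,  0.24974892]), 'tool_rot': array([-1.79939860e+02, -7.63209046e-03,  1.35668890e+01]), 'wrist_force': array([ 0.73586283, -0.15299409, -0.16003069]), 'wrist_torque': array([ 0.01966035, -0.01031349, -0.02691601]), 'gripper_force': 0.0, 'grip_width': 1.0026873657091275} 0.019
```

View pics/top0.png

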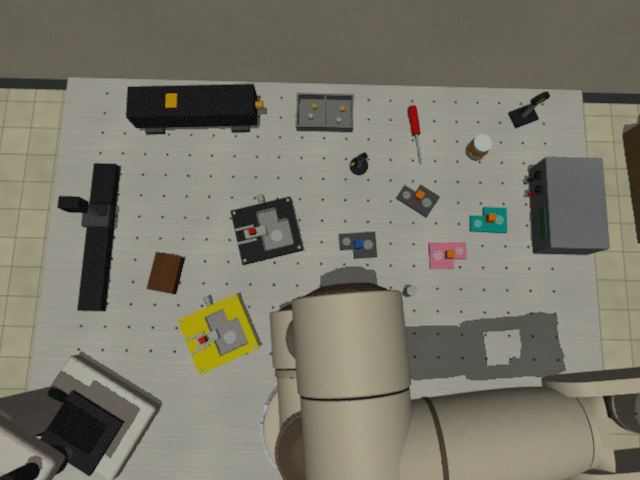

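View pics/scene0.png

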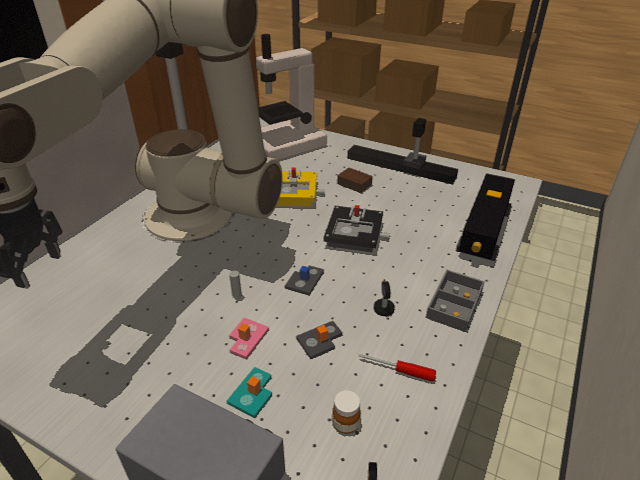

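The top view shows the black stage at about (267,231) with its red grip at (252,231). The orange insert is at (418,199), the blue insert at (358,244), the post at (410,290) and the lens mount at (360,163).

Run:
```python
from h import *
import pickle
s=pickle.load(open("s0.pkl","rb"))["top"]
W=world(s);c=s["color"];hsv=cv2.cvtColor(c,cv2.COLOR_BGR2HSV)
def blob(m,box):
    k=np.zeros(m.shape,np.uint8);x0,y0,x1,y1=box;k[y0:y1,x0:x1]=m[y0:y1,x0:x1]*255
    n,l,st,ce=cv2.connectedComponentsWithStats(k);i=1+st[1:,4].argmax();return (l==i).astype(np.uint8),ce[i],st[i,4]
H,Sa,V=cv2.split(hsv)
red=(((H<8)|(H>172))&(Sa>120)&(V>80));org=((H>8)&(H<25)&(Sa>150)&(V>80))
m,ce,a=blob(red,(225,190,310,270));print("red",ce,a,ray(s,ce,.077),np.median(W[m>0],0))
m,ce,a=blob(org,(390,175,445,220));print("org",ce,a,ray(s,ce,.04),np.median(W[m>0],0))
# stage top: by height
z=W[...,2]
m,ce,a=blob((z>.034)&(z<.05),(225,190,310,270));r=cv2.minAreaRect(np.argwhere(m)[:,::-1].astype(np.float32))
q=ray(s,cv2.boxPoints(r),.04);print("stage",a,r,q.round(4),q.mean(0), np.linalg.norm(np.diff(q,axis=0),axis=1))
print("z table",np.median(z[200:230,320:340]))
dark=(V<110)&(z>.004)&(z<.05)
for b,n in(((390,175,445,220),"ins"),((335,228,382,262),"oth")):
    m=blob((z>.005)&(z<.06),b)[0];r=cv2.minAreaRect(np.argwhere(m)[:,::-1].astype(np.float32))
    q=ray(s,cv2.boxPoints(r),.01);print(n,m.sum(),q.round(3),q.mean(0))
def crop(b,f):x0,y0,x1,y1=b;return cv2.resize(c[y0:y1,x0:x1],None,fx=f,fy=f,interpolation=cv2.INTER_CUBIC)
cv2.imwrite("pics/c1.png",np.hstack([crop((225,190,315,270),4),crop((390,165,450,245),4)]))
```

```text
red [251.02777778 230.38888889] 36 [[0.4916507  0.18056258 0.077     ]] [0.49237733 0.18052231 0.07546536]
org [419.17142857 194.72857143] 70 [[ 0.60755354 -0.26284099  0.04      ]] [ 0.60870867 -0.26302163  0.03776845]
stage 2470 ((265.55963134765625, 229.6341552734375), (55.647666931152344, 62.606903076171875), 76.32868957519531) [[0.5528 0.2492 0.04  ]
 [0.5976 0.0878 0.04  ]
 [0.4511 0.0478 0.04  ]
 [0.408  0.2062 0.04  ]] [0.50237479 0.14776611 0.04      ] [0.16749412 0.15197005 0.16420676]
z table -8.238397791604513e-05
ins 758 [[ 0.606 -0.202  0.01 ]
 [ 0.668 -0.24   0.01 ]
 [ 0.614 -0.324  0.01 ]
 [ 0.553 -0.286  0.01 ]] [ 0.61050669 -0.26310107  0.01      ]
oth 793 [[ 0.503 -0.045  0.01 ]
 [ 0.514 -0.145  0.01 ]
 [ 0.442 -0.151  0.01 ]
 [ 0.431 -0.052  0.01 ]] [ 0.47243589 -0.09827133  0.01      ]
```

View pics/c1.png

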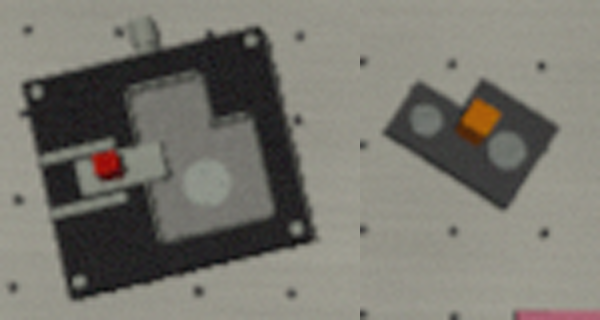

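The crop shows the bolt near home, with the key block at the stage's upper right, so the stage yaw is about 15.5°. The orange insert's missing corner points up, so its yaw is about 57.7°. I'll move to the bolt first.

Emit:
{"api": "servo_tool", "payload": {"targets": [[2.17,-2.645,0,0,0,0],[2.17,-2.645,0,0,0,0],[2.17,-2.645,0,0,0,0],[2.17,-2.645,0,0,0,0],[2.17,-2.645,0,0,0,0],[2.17,-2.645,0,0,0,0],[2.17,-2.645,0,0,0,0],[2.17,-2.645,0,0,0,0],[2.17,-2.645,0,0,0,0],[2.17,-2.645,0,0,0,0],[2.17,-2.645,0,0,0,0],[2.17,-2.645,0,0,0,0]], "gripper": 0, "squeeze": 40}}

```text
time_s: 1.6
tcp_pos: [0.3138, -0.1882, 0.2502]
tool_rot: [-180.0, 0.0, 13.6]
wrist_force: [-0.1, 0.5, 0.5]
grip_width: 1.004
gripper_force: 0.0
```

Emit:
{"api": "servo_tool", "payload": {"targets": [[2.17,-2.645,0,0,0,0],[2.17,-2.645,0,0,0,0],[2.17,-2.645,0,0,0,0],[2.17,-2.645,0,0,0,0],[2.17,-2.645,0,0,0,0],[2.17,-2.645,0,0,0,0],[2.17,-2.645,0,0,0,0],[2.17,-2.645,0,0,0,0],[2.17,-2.645,0,0,0,0],[2.17,-2.645,0,0,0,0],[2.17,-2.645,0,0,0,0],[2.17,-2.645,0,0,0,0]]}}

```text
time_s: 3.1
tcp_pos: [0.4925, 0.1814, 0.2501]
tool_rot: [-180.0, 0.0, 13.6]
wrist_force: [0.9, -0.8, 0.1]
grip_width: 1.001
gripper_force: 0.0
```

Emit:
{"api": "servo_tool", "payload": {"targets": [[0,0,0,0,0,-0.178],[0,0,0,0,0,-0.178],[0,0,0,0,0,-0.178],[0,0,0,0,0,-0.178],[0,0,0,0,0,-0.178],[0,0,0,0,0,-0.178],[0,0,0,0,0,-0.178],[0,0,0,0,0,-0.178],[0,0,0,0,0,-0.178],[0,0,0,0,0,0],[0,0,0,0,0,0]]}}

```text
time_s: 4.47
tcp_pos: [0.4921, 0.1803, 0.2502]
tool_rot: [-180.0, -0.0, 105.1]
wrist_force: [0.6, -0.1, 0.7]
grip_width: 0.999
gripper_force: 0.0
```

```bash
cat >> h.py <<'E'
def wray(s,uv,z):
    T=np.linalg.inv(s["world_to_cam"]);uv=np.atleast_2d(uv).astype(float)
    p=np.c_[(uv[:,0]-s["cx"])/s["fx"],(uv[:,1]-s["cy"])/s["fy"]];t=np.linalg.norm(p,axis=1)+1e-9
    r=np.c_[p*(np.sin(t)/t)[:,None],np.cos(t)]@T[:3,:3].T
    o=T[:3,3];return o+r*((z-o[2])/r[:,2])[:,None]
def wpix(s,P):
    P=np.atleast_2d(P);q=np.c_[P,np.ones(len(P))]@s["world_to_cam"].T
    r=np.hypot(q[:,0],q[:,1]);t=np.arctan2(r,q[:,2])
    return np.c_[s["cx"]+s["fx"]*t*q[:,0]/r,s["cy"]+s["fy"]*t*q[:,1]/r]
def biggest(m):
    n,l,st,ce=cv2.connectedComponentsWithStats(m.astype(np.uint8));i=1+st[1:,4].argmax();return (l==i),ce[i],st[i]
def hsvmask(c,h0,h1,s0,v0):
    H,S,V=cv2.split(cv2.cvtColor(c,cv2.COLOR_BGR2HSV));h=((H>=h0)&(H<=h1)) if h0<h1 else ((H>=h0)|(H<=h1))
    return h&(S>s0)&(V>v0)
E
python3 - <<'E'
from h import *
import pickle
s=snapshot("wrist");pickle.dump(s,open("w1.pkl","wb"));cv2.imwrite("pics/w1.png",s["color"])
print(np.linalg.inv(s["world_to_cam"])[:3].round(3),s["fx"])
m,ce,st=biggest(hsvmask(s["color"],172,8,120,60));print(ce,st,wray(s,ce,.077))
E
```

```text
[[ 0.965  0.249  0.077  0.473]
 [ 0.261 -0.921 -0.29   0.254]
 [-0.002  0.3   -0.954  0.374]] 371.64829954431775
[66.1626898  41.18438178] [ 53  30  28  22 461] [[0.22541716 0.28903201 0.077     ]]
```

View pics/w1.png

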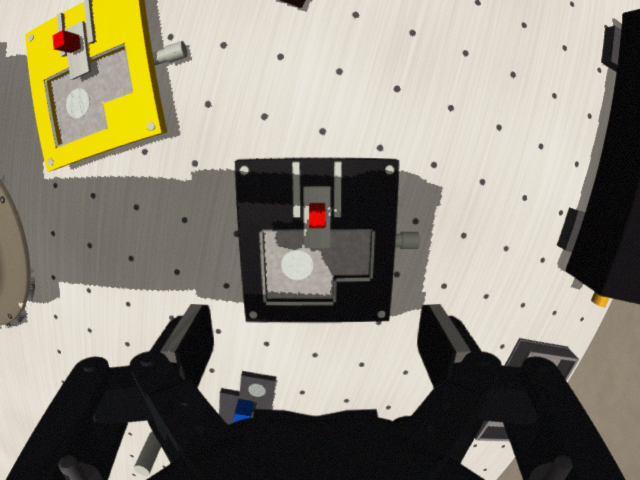

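The wrist view shows the stage corners at about (235,159), (398,159), (246,321) and (387,321). The red grip's top is near (317,216), and the pocket spans columns 262–374 and rows 230–304.

Run:
```python
from h import *
import pickle
s=pickle.load(open("w1.pkl","rb"));c=s["color"]
m=hsvmask(c,172,8,120,60);m[:, :280]=0;m[:,350:]=0;V=c.max(2)
br=m&(V>200);print(biggest(m)[2],biggest(br)[1:],wray(s,biggest(br)[1],.077))
# stage top mask: dark by threshold & depth height
k=(V<75).astype(np.uint8);k[:150]=0;k[335:]=0;k[:,:225]=0;k[:,405:]=0
k=cv2.morphologyEx(k,cv2.MORPH_OPEN,np.ones((5,5)))
m=biggest(k)[0];cn=max(cv2.findContours(m.astype(np.uint8),0,1)[0],key=cv2.contourArea)[:,0]
w=wray(s,cn,.04)[:,:2].astype(np.float32);r=cv2.minAreaRect(w*1000);print(r,cv2.boxPoints(r).round(1))
q=wray(s,[(235,159),(398,159),(387,321),(246,321)],.04);print(q.round(4),q.mean(0))
sc=wray(s,[(244,170),(390,170),(381,314),(253,314)],.04);print(sc.mean(0),np.degrees(np.arctan2(*(sc[1]-sc[0])[1::-1])),np.degrees(np.arctan2(*(sc[2]-sc[3])[1::-1])))
```

```text
[309 203  17  25 414] (array([316.42424242, 218.44949495]), array([309, 212,  16,  14, 198], dtype=int32)) [[0.49271179 0.18206311 0.077     ]]
((501.2021484375, 147.1861572265625), (153.09580993652344, 165.46978759765625), 15.290881156921387) [[405.5 206.8]
 [449.2  47.2]
 [596.9  87.6]
 [553.2 247.2]]
[[0.4092 0.208  0.04  ]
 [0.552  0.2467 0.04  ]
 [0.5949 0.0868 0.04  ]
 [0.4531 0.0484 0.04  ]] [0.50229876 0.14745099 0.04      ]
[0.50299613 0.14673599 0.04      ] 15.179138662458444 15.141566646951967
```

Emit:
{"api": "servo_tool", "payload": {"targets": [[0.1,0.1,3.5,0,0,0],[0,0,4.5,0,0,0],[0,0,4.5,0,0,0],[0,0,3,0,0,0],[0,0,1.5,0,0,0],[0,0,0.8,0,0,0],[0,0,0,0,0,0]]}}

```text
time_s: 5.4
tcp_pos: [0.4932, 0.1816, 0.0727]
tool_rot: [180.0, -0.0, 105.3]
wrist_force: [2.3, 0.2, 0.5]
grip_width: 0.996
gripper_force: 0.0
```

Emit:
{"api": "servo_tool", "payload": {"targets": [[0,0,0,0,0,0],[0,0,0,0,0,0],[0,0,0,0,0,0],[0,0,0,0,0,0],[0,0,0,0,0,0],[0,0,0,0,0,0],[0,0,0,0,0,0]], "gripper": 255, "squeeze": 30}}

```text
time_s: 6.28
tcp_pos: [0.4932, 0.1816, 0.0726]
tool_rot: [180.0, -0.0, 105.4]
wrist_force: [3.4, 1.6, 5.2]
grip_width: 0.159
gripper_force: 34.6
```

Emit:
{"api": "servo_tool", "payload": {"targets": [[0.5,0,0,0,0,0],[0.6,0,0,0,0,0],[0.6,0,0,0,0,0],[0.6,0,0,0,0,0],[0.4,0,0,0,0,0],[0.3,0,0,0,0,0],[0,0,0,0,0,0],[0,0,0,0,0,0]]}}

```text
time_s: 7.28
tcp_pos: [0.4854, 0.2101, 0.0726]
tool_rot: [180.0, 0.1, 105.4]
wrist_force: [5.9, -7.2, 4.7]
grip_width: 0.155
gripper_force: 34.7
```

Emit:
{"api": "servo_tool", "payload": {"targets": [[0,0,0,0,0,0],[0,0,0,0,0,0],[0,0,0,0,0,0],[0,0,-2,0,0,0],[0,0,-4,0,0,0],[0,0,-4,0,0,0],[0,0,-4,0,0,0]], "gripper": 0}}

```text
time_s: 8.15
tcp_pos: [0.4847, 0.2105, 0.2136]
tool_rot: [-180.0, -0.0, 105.4]
wrist_force: [0.2, -0.2, -0.2]
grip_width: 1.0
gripper_force: 0.0
```

Emit:
{"api": "servo_tool", "payload": {"targets": [[-3.5,-0.05,0,0,0,0],[-4.1,-0.05,0,0,0,0],[-4.1,-0.05,0,0,0,0],[-4.2,-0.05,0,0,0,0],[-4.2,-0.05,0,0,0,0],[-4.2,-0.05,0,0,0,0],[-4.2,-0.05,0,0,0,0],[-4.2,-0.05,0,0,0,0],[-4.2,-0.05,0,0,0,0],[-4.2,-0.05,0,0,0,0],[-4.1,-0.05,0,0,0,0],[-3.7,-0.05,0,0,0,0]]}}

```text
time_s: 9.65
tcp_pos: [0.6088, -0.264, 0.212]
tool_rot: [-180.0, -0.0, 105.3]
wrist_force: [-0.2, 0.7, -0.6]
grip_width: 0.997
gripper_force: 0.0
```

Emit:
{"api": "servo_tool", "payload": {"targets": [[0,0,0,0,0,-0.148],[0,0,0,0,0,-0.148],[0,0,0,0,0,-0.148],[0,0,0,0,0,-0.148],[0,0,0,0,0,-0.148],[0,0,0,0,0,0],[0,0,0,0,0,0]]}}

```text
time_s: 10.52
tcp_pos: [0.6087, -0.2626, 0.2122]
tool_rot: [180.0, -0.0, 147.6]
wrist_force: [-0.1, 0.6, -0.3]
grip_width: 0.999
gripper_force: 0.0
```

Run:
```python
from h import *
import pickle
t=snapshot("top");pickle.dump(t,open("t2.pkl","wb"))
m=hsvmask(t["color"],172,8,120,80);m[:,:225]=0;m[:,310:]=0;m[:190]=0;m[270:]=0
ce=biggest(m)[1];print("bolt grip",ce,ray(t,ce,.077))
s=snapshot("wrist");pickle.dump(s,open("w2.pkl","wb"));cv2.imwrite("pics/w2.png",s["color"])
print(get_state()["tcp_pos"],get_state()["tool_rot"])
```

```text
bolt grip [240. 233.] [[0.48412333 0.20861766 0.077     ]]
[ 0.60866867 -0.2625976   0.21224748] [ 1.79994320e+02 -9.33377325e-03  1.47623379e+02]
```

View pics/w2.png

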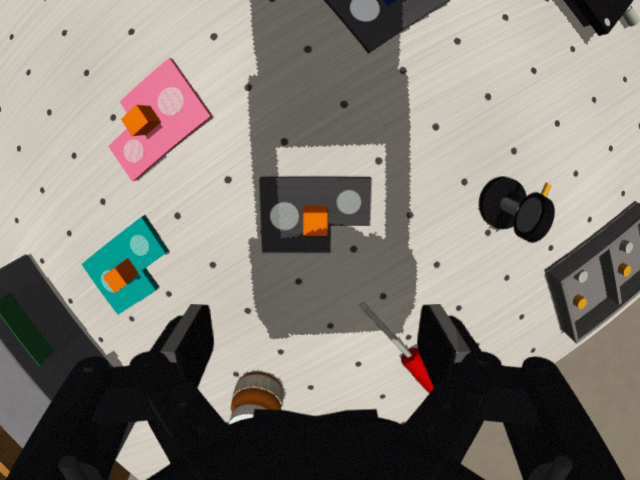

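The wrist view shows the insert aligned with the jaws: top edge from (260,177) to (371,177), grip near (315,222), missing corner at the lower right. The bolt is back by about 29 mm.

Run:
```python
from h import *
import pickle
s=pickle.load(open("w2.pkl","rb"))
q=wray(s,[(260.5,177.5),(370.5,177.5),(262.5,252),(329.5,252),(369.5,225)],.01);print(q.round(4))
d=q[1]-q[0];yaw=np.arctan2(d[1],d[0]);print(np.degrees(yaw),np.linalg.norm(d),np.linalg.norm(q[2]-q[0]))
R=np.array([[np.cos(yaw),-np.sin(yaw)],[np.sin(yaw),np.cos(yaw)]])
print("origin",[(q[i,:2]-R@p) for i,p in((0,(-.05,.035)),(1,(.05,.035)),(2,(-.05,-.035)),(4,(.05,-.009)))])
m=hsvmask(s["color"],8,25,150,60);m[:,:280]=0;m[:,350:]=0;m[:190]=0;m[260:]=0
k=m&(s["color"].max(2)>200);print(biggest(m)[2],biggest(k)[1:],wray(s,biggest(k)[1],.04))
```

```text
[[ 0.5555 -0.2865  0.01  ]
 [ 0.6077 -0.2042  0.01  ]
 [ 0.614  -0.3245  0.01  ]
 [ 0.6474 -0.2717  0.01  ]
 [ 0.6449 -0.2271  0.01  ]]
57.62318789869408 0.0974814058928342 0.06980065551311951
origin [array([ 0.61179093, -0.26300294]), array([ 0.61044226, -0.26513001]), array([ 0.61120853, -0.26354136]), array([ 0.61049297, -0.26446784])]
[303 205  25  31 753] (array([314.28320802, 221.29072682]), array([304, 213,  23,  22, 399], dtype=int32)) [[ 0.60849085 -0.26360148  0.04      ]]
```

Emit:
{"api": "servo_tool", "payload": {"targets": [[-0.15,-0.05,3.5,0,0,0],[0,0,4.5,0,0,0],[0,0,4.5,0,0,0],[0,0,3,0,0,0],[0,0,1.5,0,0,0],[0,0,0.8,0,0,0],[0,0,0,0,0,0]]}}

```text
time_s: 11.5
tcp_pos: [0.6099, -0.264, 0.0348]
tool_rot: [180.0, 0.0, 147.7]
wrist_force: [-0.4, -0.3, -0.6]
grip_width: 1.005
gripper_force: 0.0
```

Emit:
{"api": "servo_tool", "payload": {"targets": [[0,0,0,0,0,0],[0,0,0,0,0,0],[0,0,0,0,0,0],[0,0,0,0,0,0],[0,0,0,0,0,0],[0,0,0,0,0,0],[0,0,0,0,0,0]], "gripper": 255, "squeeze": 40}}

```text
time_s: 12.38
tcp_pos: [0.6099, -0.2639, 0.0347]
tool_rot: [180.0, 0.0, 147.8]
wrist_force: [-0.9, 0.3, 5.4]
grip_width: 0.224
gripper_force: 40.8
```

Emit:
{"api": "servo_tool", "payload": {"targets": [[0,0,-2,0,0,0],[0,0,-4,0,0,0],[0,0,-4,0,0,0],[0,0,-4,0,0,0],[0,0,-2,0,0,0],[0,0,0,0,0,0.148],[0,0,0,0,0,0.149],[0,0,0,0,0,0.148],[0,0,0,0,0,0.149],[0,0,0,0,0,0.148],[0,0,0,0,0,0]]}}

```text
time_s: 13.75
tcp_pos: [0.6095, -0.2637, 0.1939]
tool_rot: [-180.0, -0.0, 105.3]
wrist_force: [0.7, 0.7, -2.6]
grip_width: 0.223
gripper_force: 39.8
```

Emit:
{"api": "servo_tool", "payload": {"targets": [[2,0,0,0,0,0],[3.5,0,0,0,0,0],[4,0.1,0,0,0,0],[4,0.1,0,0,0,0],[4,0.1,0,0,0,0],[4,0.1,0,0,0,0],[4,0,0,0,0,0],[4,0,0,0,0,0],[4,0,0,0,0,0],[3.5,0,0,0,0,0],[2.25,0,0,0,0,0],[1,0,0,0,0,0]]}}

```text
time_s: 15.25
tcp_pos: [0.5068, 0.127, 0.1944]
tool_rot: [180.0, -0.0, 105.5]
wrist_force: [-0.3, -0.5, -2.2]
grip_width: 0.225
gripper_force: 39.8
```

Emit:
{"api": "servo_tool", "payload": {"targets": [[0,0,2,0,0,0],[0,0,2,0,0,0],[0,0,1,0,0,0],[0,0,0,0,0,0],[0,0,0,0,0,0]]}}

```text
time_s: 15.88
tcp_pos: [0.508, 0.1254, 0.1451]
tool_rot: [179.9, 0.0, 105.2]
wrist_force: [0.5, -0.1, -1.7]
grip_width: 0.225
gripper_force: 39.8
```

Run:
```python
from h import *
import pickle
s=snapshot("wrist");pickle.dump(s,open("w3.pkl","wb"));cv2.imwrite("pics/w3.png",cv2.resize(s["color"][120:360,180:460],None,fx=2.5,fy=2.5))
print(get_state()["tcp_pos"],get_state()["tool_rot"])
```

```text
[0.50806312 0.1254918  0.145104  ] [1.79939366e+02 4.89301797e-03 1.05245037e+02]
```

View pics/w3.png

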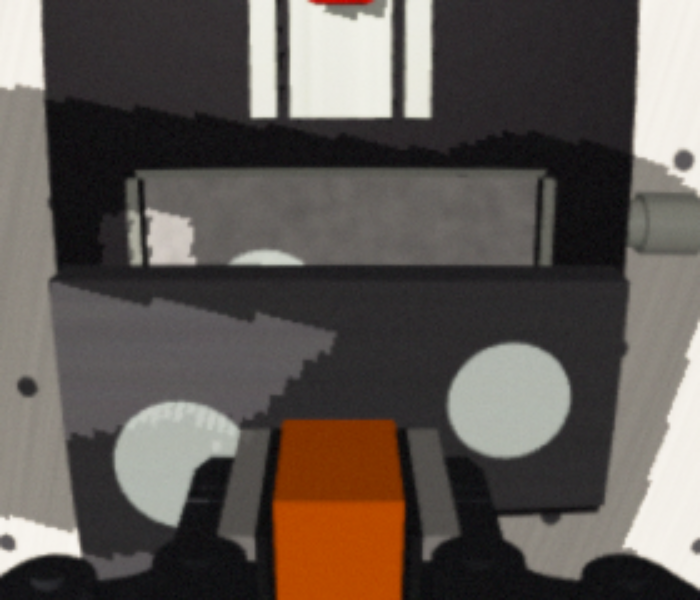

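The wrist close-up shows the insert's far top edge from crop (52,283) to (627,283). The pocket's far wall is at row ~178, with inner sides at columns 146 and 538.

Run:
```python
from h import *
import pickle
s=pickle.load(open("w3.pkl","rb"));f=lambda a:(np.array(a)+.0)/2.5+[180,120]
a=wray(s,f([(52,283),(627,283)]),.1204)
an=lambda d:np.degrees(np.arctan2(d[1],d[0]))
yaw=an(a[1]-a[0]);print("insert",a.round(4),yaw,np.linalg.norm(a[1]-a[0]))
def org(q,h,y):
    y=np.radians(y);return q.mean(0)[:2]-h*np.array([-np.sin(y),np.cos(y)])
print(org(a,.035,yaw))
for n,p,z in(("floor",[(146,180),(538,180)],.03),("outer",[(127,170),(556,170)],.04),("rails",[(264,118),(418,118)],.046)):
    b=wray(s,f(p),z);print(n,an(b[1]-b[0]),np.linalg.norm(b[1]-b[0]),org(b,{"floor":.037,"outer":.04,"rails":.053}[n],15.2))
st=wray(s,f([(43,50),(640,50)]),.04);print("stage sides at y", st, np.linalg.norm(st[0]-st[1]),st.mean(0))
c=s["color"];
```

```text
insert [[0.4523 0.1442 0.1204]
 [0.5475 0.1702 0.1204]] 15.281158133463169 0.09865031681029662
[0.50911843 0.12345253]
floor 15.299061689443718 0.10337497081988097 [0.50992032 0.12329638]
outer 15.297688315513739 0.10844435742902817 [0.50937959 0.124627  ]
rails 15.299815960684457 0.03693118675276157 [0.50913039 0.12476398]
stage sides at y [[0.41827347 0.17373169 0.04      ]
 [0.56299629 0.21336157 0.04      ]] 0.1500507285375575 [0.49063488 0.19354663 0.04      ]
```

The insert is aligned to within 1 mm and 0.1°, so I'll lower it.

Emit:
{"api": "servo_tool", "payload": {"targets": [[0.06,0.05,2,0,0,0],[0,0,2.5,0,0,0],[0,0,1.5,0,0,0],[0,0,0.8,0,0,0],[0,0,0.3,0,0,0],[0,0,0.3,0,0,0],[0,0,0,0,0,0]]}}

```text
time_s: 16.8
tcp_pos: [0.5082, 0.1263, 0.0706]
tool_rot: [180.0, -0.0, 105.2]
wrist_force: [-0.9, -0.5, -1.5]
grip_width: 0.226
gripper_force: 39.8
```

Emit:
{"api": "servo_tool", "payload": {"targets": [[0,0,0.2,0,0,0],[0,0,0.2,0,0,0],[0,0,0.15,0,0,0],[0,0,0,0,0,0]]}}

```text
time_s: 17.3
tcp_pos: [0.508, 0.1262, 0.0648]
tool_rot: [-180.0, -0.0, 105.2]
wrist_force: [-0.2, 1.0, -1.6]
grip_width: 0.227
gripper_force: 39.8
```

Emit:
{"api": "servo_tool", "payload": {"targets": [[0,0,0.1,0,0,0],[0,0,0,0,0,0]]}}

```text
time_s: 17.55
tcp_pos: [0.5081, 0.1263, 0.0646]
tool_rot: [180.0, 0.0, 105.2]
wrist_force: [-6.2, -1.1, 12.5]
grip_width: 0.225
gripper_force: 41.8
```

Emit:
{"api": "servo_tool", "payload": {"targets": [[0,0,0,0,0,0],[0,0,0,0,0,0],[0,0,0,0,0,0],[0,0,-1,0,0,0],[0,0,-3,0,0,0],[0,0,-4,0,0,0],[0,0,-4,0,0,0],[0,0,0,0,0,0]], "gripper": 0}}

```text
time_s: 18.55
tcp_pos: [0.5092, 0.1264, 0.1875]
tool_rot: [179.7, 0.0, 105.2]
wrist_force: [0.4, 0.7, -0.5]
grip_width: 1.002
gripper_force: 0.0
```

Run:
```python
from h import *
import pickle
s=snapshot("wrist");pickle.dump(s,open("w4.pkl","wb"));cv2.imwrite("pics/w4.png",cv2.resize(s["color"][120:400,160:480],None,fx=2.14,fy=2.14))
print(get_state()["tcp_pos"],get_state()["tool_rot"])
```

```text
[0.50850875 0.12630826 0.18541668] [1.79841526e+02 2.08363571e-02 1.05243256e+02]
```

View pics/w4.png

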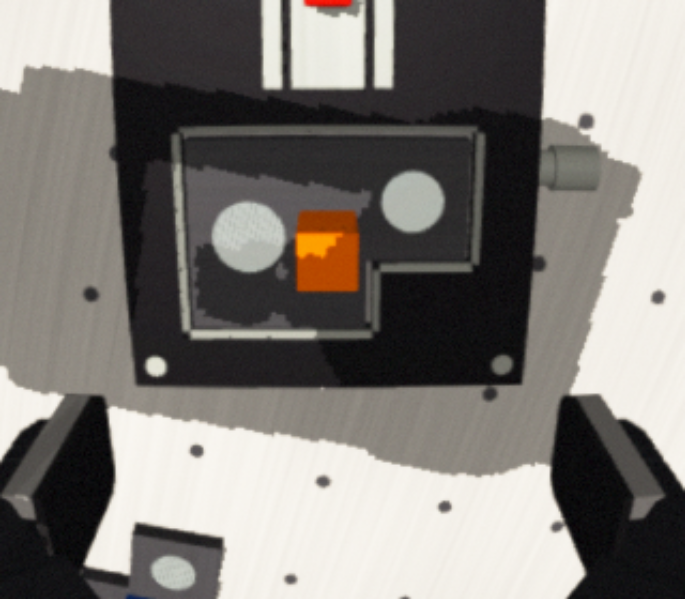

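The close-up shows the insert seated evenly in the pocket, with an even lead-in all round and clear of the fingers. The bolt is next.

Emit:
{"api": "servo_tool", "payload": {"targets": [[2.5,0,0,0,0,0],[3.5,0,0,0,0,0],[2.0,0,0,0,0,0],[0.7,0,0,0,0,0],[0,0,0,0,0,0]]}}

```text
time_s: 19.23
tcp_pos: [0.485, 0.2101, 0.1833]
tool_rot: [-180.0, 0.0, 105.3]
wrist_force: [-0.4, -0.2, 0.1]
grip_width: 0.999
gripper_force: 0.0
```

Emit:
{"api": "servo_tool", "payload": {"targets": [[0,0,3,0,0,0],[0,0,4,0,0,0],[0,0,2.5,0,0,0],[0,0,1.3,0,0,0],[0,0,0,0,0,0],[0,0,0,0,0,0]]}}

```text
time_s: 19.98
tcp_pos: [0.4858, 0.2101, 0.0769]
tool_rot: [179.9, -0.0, 105.2]
wrist_force: [0.2, -0.7, 1.0]
grip_width: 0.999
gripper_force: 0.0
```

Emit:
{"api": "servo_tool", "payload": {"targets": [[0,0,0.4,0,0,0],[0,0,0,0,0,0]]}}

```text
time_s: 20.23
tcp_pos: [0.4852, 0.2102, 0.072]
tool_rot: [180.0, -0.0, 105.2]
wrist_force: [0.1, -0.4, 1.3]
grip_width: 1.001
gripper_force: 0.0
```

Emit:
{"api": "servo_tool", "payload": {"targets": [[0,0,0,0,0,0],[0,0,0,0,0,0],[0,0,0,0,0,0],[0,0,0,0,0,0],[0,0,0,0,0,0],[0,0,0,0,0,0],[0,0,0,0,0,0]], "gripper": 255, "squeeze": 30}}

```text
time_s: 21.1
tcp_pos: [0.4854, 0.2102, 0.072]
tool_rot: [180.0, -0.0, 105.2]
wrist_force: [2.4, 0.9, 1.4]
grip_width: 0.155
gripper_force: 34.0
```

Emit:
{"api": "servo_tool", "payload": {"targets": [[-0.4,0,0,0,0,0],[-0.5,0,0,0,0,0],[-0.6,0,0,0,0,0],[-0.6,0,0,0,0,0],[-0.4,0,0,0,0,0],[-0.3,0,0,0,0,0],[0,0,0,0,0,0]]}}

```text
time_s: 21.98
tcp_pos: [0.4929, 0.1825, 0.0719]
tool_rot: [180.0, 0.0, 105.2]
wrist_force: [5.8, -0.2, 3.3]
grip_width: 0.154
gripper_force: 34.2
```

Emit:
{"api": "servo_tool", "payload": {"targets": [[-0.1,0,0,0,0,0],[-0.1,0,0,0,0,0],[0,0,0,0,0,0]]}}

```text
time_s: 22.35
tcp_pos: [0.4933, 0.1813, 0.072]
tool_rot: [180.0, -0.0, 105.2]
wrist_force: [4.3, 5.3, 1.8]
grip_width: 0.151
gripper_force: 34.2
```

Emit:
{"api": "servo_tool", "payload": {"targets": [[-0.1,0,0,0,0,0],[0,0,0,0,0,0]]}}

```text
time_s: 22.6
tcp_pos: [0.4933, 0.1811, 0.072]
tool_rot: [180.0, -0.1, 105.2]
wrist_force: [2.5, 13.2, 3.6]
grip_width: 0.155
gripper_force: 34.3
```

The bolt is at its stop. I'll release it and check.

Emit:
{"api": "servo_tool", "payload": {"targets": [[0,0,0,0,0,0],[0,0,0,0,0,0],[0,0,0,0,0,0],[0,0,-2,0,0,0],[0,0,-4,0,0,0],[0,0,-4,0,0,0],[0,0,-2,0,0,0],[0,0,0,0,0,0]], "gripper": 0}}

```text
time_s: 23.6
tcp_pos: [0.4938, 0.1803, 0.193]
tool_rot: [179.9, 0.0, 105.2]
wrist_force: [0.1, 0.5, 0.1]
grip_width: 0.997
gripper_force: 0.0
```

Run:
```python
from h import *
s=snapshot("wrist");cv2.imwrite("pics/w5.png",cv2.resize(s["color"][120:360,180:460],None,fx=2.5,fy=2.5))
m=hsvmask(s["color"],172,8,120,60);m[:,:280]=0;m[:,350:]=0
ce=biggest(m&(s["color"].max(2)>200))[1];print(wray(s,ce,.077));print(get_state()["tcp_pos"],s["world_to_cam"][:3].round(4).tolist())
import pickle;pickle.dump(s,open("w5.pkl","wb"))
```

```text
[[0.49014688 0.18491742 0.077     ]]
[0.49332419 0.18015198 0.19164657] [[0.9648, 0.2631, 0.0007, -0.5242], [0.2508, -0.9203, 0.3003, 0.0199], [0.0797, -0.2895, -0.9538, 0.3375]]
```

View pics/w5.png

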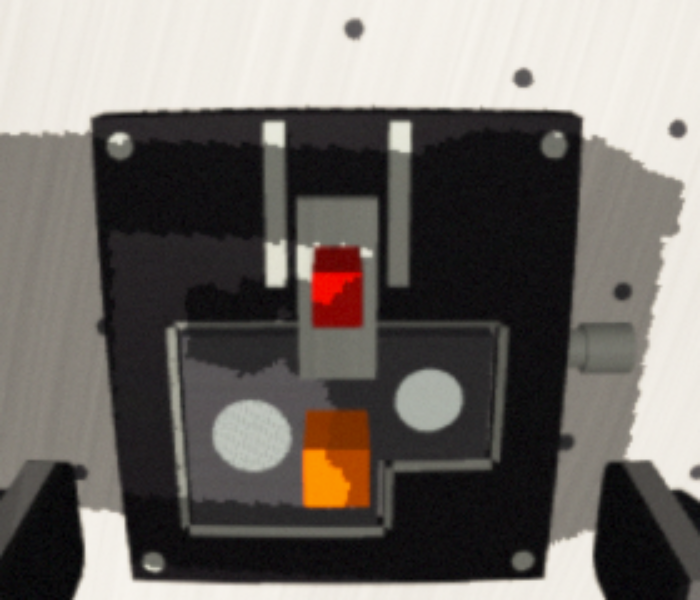

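The view shows the tongue end at crop row ~378 over the insert and the rail ends at row ~287.

Run:
```python
from h import *
import pickle
s=pickle.load(open("w5.pkl","rb"));f=lambda a:np.array(a)/2.5+[180,120]
e=np.array([-.262,.965])
t=wray(s,f([(300,379),(377,379)]),.047).mean(0)[:2]@e;r=wray(s,f([(275,288),(399,288)]),.046).mean(0)[:2]@e
g=wray(s,f([(313,272),(362,272),(311,327),(363,327)]),.077).mean(0)[:2]@e
print("rail-tongue",r-t,"(30 if home); grip-rail",g-r,"(5 if home)")
```

```text
rail-tongue 0.029458777463376495 (30 if home); grip-rail 0.006009820285690914 (5 if home)
```

```bash
python3 -c "
from rig import *
print(sign_off())"
```

```text
the job is handed in; nothing more can be done
None
```

I drew the bolt back, seated the orange insert in the pocket and slid the bolt home to its stop (within about 1 mm by the last picture). I then released everything and handed the job in at about 24 s; no verdict came back.

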